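# Fit the drop stop under the camera arm of a copy-stand column

### The arm

A 6-joint arm with a two-finger parallel gripper is mounted at the origin on the work surface. World frame = base frame: x ahead of the robot, y to its left, z up, the work surface at z = 0. Lengths are in m, angles in rad, forces in N, time in s.
With the tool pointing down it reaches from about 0.375 to 0.9 m from the base axis. Payload 3.1 kg.
Tool frame: the origin (TCP) lies midway between the tips of the shut fingers; the grasp point (between the pads) lies 19 mm behind it; x points along the fingers, z is the direction in which the jaws open and shut, and the axes are right-handed (so a half turn about x gives the same grasp; the last joint's range is limited). The gripper opens to 85 mm and grips with 20 to 120 N. Pads are 22 mm wide; open, the fingers measure 114 mm over their backs; the gripper's body (76 mm by 85 mm) begins 54 mm behind the grasp point. The pads swing forward as they close: fully open they stand 13 mm farther back than shut.
Start: joints at [0.93, 0.527, 1.433, -0, 1.181, -0.178], TCP at [0.278, 0.56, 0.2] pointing down, gripper open.
Joint ranges: [-3.08, 3.08], [-0.75, 2.2], [0.22, 2.44], [-1.43, 4.57], [0, 2.65], [-2.85, 2.85]. Speed limits (rad/s): [2.79, 2.79, 3.14, 3.14, 3.14, 3.14].

### API

Orientations are given as a unit quaternion [x, y, z, w].
In Python, from station import status, snapshot, camera_params, ticket gives the robot as it stands.
- The arm moves only by the tool arm_command, never from a script. Its argument "series" is a list that holds one entry, the list of rows, each a list of 4 numbers: the shift along the tool's x, y, z in mm, then the turn about the tool's x in rad. A call has 1 to 10 rows; each row shifts and turns the commanded pose from where the row before left it, along the tool's axes as they then stand; what a row does not reach is not made up. A row lasts 1/10 s, in which the tool goes at most 50 mm and 8.59 degrees, less where a joint would pass 70% of its speed; a pose out of reach is approached as far as the arm can. A call is refused whole if a number of a shift passes 50 or a number of a turn 0.15, either way. A call with a gripper value outside its range is refused whole. "jaw" is the opening in per cent of the stroke, from 0 (shut) to 100 (fully open), set as the call begins (left out, the last holds). The fingers move at their own pace and stop on an object; "force" is the grip in N (left out, the last holds). Time passes only in rows, so rows that do not move let the fingers close. It gives the time, the measured TCP pose, the force and the opening at its end, in the units of the state.
- status.sense(): the state, without advancing time (a new reading comes with each control period).
- snapshot(name): name is "scene" or "side" or "wrist"; returns the picture (420x560x3 uint8, red, green, blue); there is no depth.
- camera_params(name): a dict with "fovy" (degrees; the focal length in pixels is half the picture's height over the tangent of half this angle, whatever the lens; pixels are square), "cx", "cy" (the principal point, pixels), "extrinsics" (4x4, takes a point from camera to world coordinates); the wrist camera has in their place "mount" (4x4, takes a point from camera to tool coordinates, whose origin is the TCP and whose axes are the tool frame's). Camera axes: x right, y down, z forward; pixel columns grow to the right and rows downward; lengths in m; the calibration is good to about 2 mm. A picture is of the moment at which its call begins: read the wrist's pose just before it. camera_params takes no time and is no camera call.
- ticket.sign_off(): hands the job in, once; it reports no verdict.
The state is a dict: "t": time; "q": joint angles; "qd": joint speeds; "tau": joint torques, N m; "tcp_pos": TCP position; "tool_rot": TCP orientation; "force": force on the tool from outside, world axes, zero at the start; "ft_torque": the same for the moment, N m; "finger_gap": opening from 0.0 (shut) to 1.0 (fully open).
Only numpy, scipy, OpenCV 4.12 (cv2) and the standard library are available. Lean on these libraries where they do the work, as an engineer would, in place of code of your own. Each camera call takes 0.05 s, during which the arm holds its last target. There are 200 camera calls.

### The job

Fit the twist-in channel nut with the orange grip to the copy-stand column as the drop stop of its camera arm: lower the nut's steel bar lengthwise into the column's slot, on the foot-plate side of the black arm bracket, push it down against its spring and give it a quarter turn clockwise, then let the spring draw it up so that its grooves catch the slot's lips. Then slide it along the slot until you feel its collar butt against the bracket, and let go with the collar resting there. Press, turn and slide gently, by feel, so that the lips are not strained and the hand-tight bracket is not shoved, and leave everything else on the bench where it is.

Things in the scene. Friction and masses are not known exactly. Their poses are not given: they have to be found in the camera images.
- stop_nut: Loose twist-in channel nut, 62 mm tall, 125 g, upright. Origin: centre of the underside of its steel bar; z up, x along the bar. Bar 36 x 20.5 mm, 12 mm tall, but for two grooves along y in its top, centred at x = +-12.5 mm, 6 mm wide, bottoms at z = 9 mm. Corners rounded so that in the channel it turns only clockwise (from above); the walls stop it some 7 degrees past the quarter turn.
- nut_grip (a point): Centre of the nut's orange grip, 46 mm above the nut's origin, axes as the nut's: 14 mm thick (x), 26 mm wide (y), 32 mm tall (nut z = 30 to 62 mm), flat upright sides. Pinch it across the 14 mm, with the fingertips above nut z = 30 mm so that they do not press on the collar.
- nut_collar (a point): On the stem at nut z = 14 mm, axes as the nut's (fixed to the stem): the underside, when free, of the black spring collar, a plate 44 (x) x 30 (y) x 5 mm that turns with the nut. Lying on the column it holds back while the nut goes down: up to 10 mm, then solid. Spring about 1.5 N at first, plus 0.9 N per mm.
- column: Fixed aluminium column lying slot up on two black supports of varying height, 460 mm long, 60 wide, 40 tall. Origin: middle of its underside; y along it to the black head cap (foot plate at the -y end), x across, z up. The slot's mouth is 22 mm wide (x = +-11). Each lip has a downturned hem, |x| 11 to 14 mm, lower edge at z = 32 mm. Inside, the channel is 38 mm wide, floor at z = 12 mm.
- slot (a point): Middle of the slot at top-face level: 40 mm above the column's origin, axes as the column's. The nut turns under the hems when its origin is over 20 mm, best 22 mm, below this point (collar pushed up 8 mm, spring about 8.7 N; solid at 24 mm). Caught, its x axis lies across, its origin 17 mm below this level, the spring pulls about 4 N; sliding takes 3 to 7 N.
- bracket_face (a point): Middle of the bracket's foot side face, over the slot at top-face level; axes as the column's, +y into the bracket. With the turned nut's collar against this face the nut's axis is 15 mm on its -y side. To turn the nut, its axis must be 28 mm or more from this face. The slot is free for 190 mm or more in -y from here.
- bracket: Black camera-arm bracket clamped across the column (fixed), 50 mm long (y), 78 mm wide, its plate 14 mm thick on the column's top face with four 4 mm screw heads; its arm reaches 165 mm out to +x. It is only hand tight: never push it with over 8 N. Origin level with the column's, 25 mm in +y of the foot side face; axes as the column's.
- hood: Black ribbed lens hood, 89 mm across, 74 mm tall, loose, standing; origin under its centre.
- hood_2: A second, equal lens hood, loose, to the right; origin under its centre.
- lens: Black enlarger lens, 68 mm across, 74 mm tall, 350 g, loose, standing; origin under its centre.
- carrier: Black film carrier, 100 x 130 x 41 mm, loose, to the left; origin under its centre.
- plain_nut: Spare plain channel nut without grip, steel, 36 x 20 x 12 mm, loose, to the right; not used. Origin under its centre.
- lens_cap: Black lens cap, 62 mm across, 9 mm tall, loose, to the left; origin under its centre.
- driver: Screwdriver lying to the right; not used.
There are look-alikes about, which are no part of the job. There is more than one size of the stop_nut; the job needs the smaller.

How it is judged:
By the outcome, as a careful person would: the job done as asked, in the order asked, and still so for the second after the job is handed in, with the robot touching nothing.
It also fails if it takes over 56 s, if anything falls off the work surface, if the arm or the gripper's body presses on something with over 40 N, if the wrist force passes 120 N, or if a joint passes its speed limit or range.

## Working session

There is one attempt and no reset: what is moved stays moved. The work goes in short steps, Python scripts to look and compute and a tool call to move; the robot and the scene stay as the last step left them, time stands still between calls to the robot, and variables do not carry over. Pictures are saved under pics/ and viewed, about 8 in all and at most 12, crops included, and the job is handed in when it is done.

Besides the shell and the picture viewer there is one more tool, called after "Call:" in YAML: its name, and indented under it one key for each argument. arm_command: Moves the arm, as the interface text tells. Its arguments: {"type":"object","properties":{"series":{"type":"array"},"jaw":{"type":"number"},"force":{"type":"number"}},"required":["series"]}

```bash
mkdir -p pics; ls; cat > h.py <<'E'
import numpy as np, cv2
from station import status, snapshot, camera_params, ticket
from scipy.spatial.transform import Rotation as R
def save(n,im): cv2.imwrite('pics/'+n, im[:,:,::-1])
def cam(name):
    p=camera_params(name); f=210/np.tan(np.radians(p['fovy'])/2)
    if 'extrinsics' in p: T=np.array(p['extrinsics'])
    else:
        s=status.sense(); W=np.eye(4); W[:3,:3]=R.from_quat(s['tool_rot']).as_matrix(); W[:3,3]=s['tcp_pos']; T=W@np.array(p['mount'])
    return f,p['cx'],p['cy'],T
def ray(c,uv):
    f,cx,cy,T=c; d=T[:3,:3]@np.array([(uv[0]-cx)/f,(uv[1]-cy)/f,1]); return T[:3,3],d
def onz(c,uv,z):
    o,d=ray(c,uv); return o+d*(z-o[2])/d[2]
def proj(c,P):
    f,cx,cy,T=c; q=T[:3,:3].T@(np.array(P)-T[:3,3]); return np.array([f*q[0]/q[2]+cx,f*q[1]/q[2]+cy])
def tri(c1,a,c2,b):
    o1,d1=ray(c1,a);o2,d2=ray(c2,b); A=np.stack([d1,-d2],1); t=np.linalg.lstsq(A,o2-o1,rcond=None)[0]
    p,q=o1+d1*t[0],o2+d2*t[1]; return (p+q)/2,np.linalg.norm(p-q)
E
python3 - <<'E'
from h import *
s=status.sense(); print({k:np.round(v,3) for k,v in s.items()})
for n in('scene','side'):
    save(n+'0.png',snapshot(n)); print(n,camera_params(n))
print(camera_params('wrist'))
E
```

```text
pics
{'t': np.float64(0.0), 'q': array([ 0.93 ,  0.528,  1.434, -0.   ,  1.181, -0.178]), 'qd': array([-0.001, -0.   , -0.   , -0.002, -0.   , -0.001]), 'tau': array([-0.0000e+00, -4.4237e+01, -1.7802e+01, -0.0000e+00,  8.0000e-03,
       -0.0000e+00]), 'tcp_pos': array([0.278, 0.559, 0.199]), 'tool_rot': array([-0.373,  0.602,  0.372,  0.6  ]), 'force': array([ 0.525, -0.901, -0.409]), 'ft_torque': array([-0.01 , -0.031, -0.013]), 'finger_gap': np.float64(1.004)}
scene {'fovy': 50.40347029630142, 'cx': 274.1374579008301, 'cy': 213.38405138936113, 'extrinsics': array([[-0.81517549,  0.43486549, -0.3825976 ,  1.03352751],
       [ 0.579178  ,  0.61935344, -0.53005109,  0.74554246],
       [ 0.00646221, -0.65367677, -0.75674627,  1.10807423],
       [ 0.        ,  0.        ,  0.        ,  1.        ]])}
side {'fovy': 51.74298076630469, 'cx': 281.18549208922593, 'cy': 207.60064106053753, 'extrinsics': array([[ 0.86578764, -0.36350011,  0.34391776,  0.07676109],
       [-0.50016104, -0.60684973,  0.61771541, -0.76196989],
       [-0.01583322, -0.70682464, -0.70721159,  0.97662477],
       [ 0.        ,  0.        ,  0.        ,  1.        ]])}
{'fovy': 69.03727926271746, 'cx': 278.750088968847, 'cy': 206.56965533819925, 'mount': array([[-2.89611414e-04, -2.77192033e-01,  9.60814495e-01,
        -1.74422740e-01],
       [-1.30040056e-03, -9.60813618e-01, -2.77192172e-01,
         6.96275284e-02],
       [ 9.99999113e-01, -1.32972172e-03, -8.21980837e-05,
         8.96887201e-04],
       [ 0.00000000e+00,  0.00000000e+00,  0.00000000e+00,
         1.00000000e+00]])}
```

View pics/scene0.png

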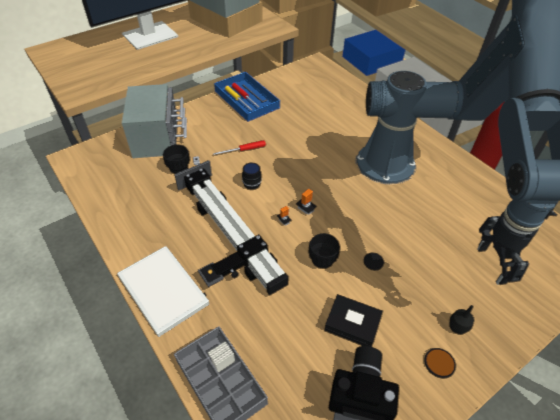

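View pics/side0.png

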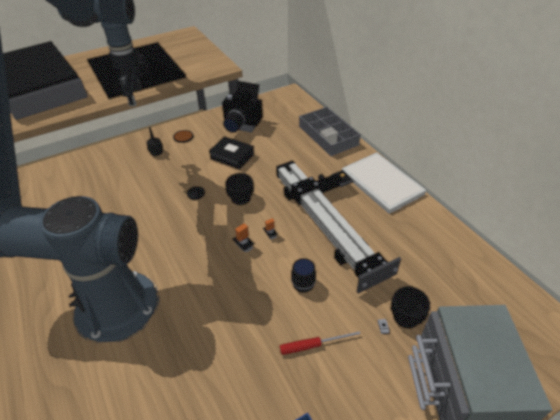

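The small nut is at scene (285,214) and side (269,228), the larger one at scene (307,200). The column runs from the foot plate at scene (190,175) to the head cap at (275,282), with the bracket at (245,250).

```bash
python3 - <<'E'
from h import *
C={}
for n in('scene','side'):
    im=cv2.imread(f'pics/{n}0.png'); h=cv2.cvtColor(im,cv2.COLOR_BGR2HSV)
    m=cv2.inRange(h,(5,180,120),(18,255,255)); k,_,st,ce=cv2.connectedComponentsWithStats(m)
    print(n,[(st[i].tolist(),ce[i].round(1)) for i in range(1,k) if st[i][4]>25]); C[n]=cam(n)
    x,y=(165,150) if n=='scene' else (220,140)
    c=im[y:y+150,x:x+200]; save('c_'+n+'.png',cv2.resize(c,None,fx=3.0,fy=3.0,interpolation=cv2.INTER_CUBIC)[:,:,::-1])
a=cv2.imread('pics/c_scene.png');b=cv2.imread('pics/c_side.png')
cv2.imwrite('pics/both.png',np.vstack([a,b])[:, :]) 
s=tri(C['scene'],(285,214),C['side'],(269.5,228)); print(s)
for a,b in [((190,174),(378,268)),((275,283),(287,168)),((245,248),(303,188))]: print(tri(C['scene'],a,C['side'],b))
E
```

```text
scene [([302, 189, 11, 15, 112], array([306.9, 195.7])), ([281, 206, 7, 11, 58], array([284.1, 211.1])), ([427, 350, 26, 25, 486], array([439.9, 362.1]))]
side []
(array([0.46329651, 0.01084172, 0.02925553]), np.float64(0.004657874272875809))
(array([ 0.63103259, -0.28776865,  0.06199721]), np.float64(0.00877564423393692))
(array([0.64150548, 0.20812785, 0.04158983]), np.float64(0.0019728464476713734))
(array([0.63786161, 0.07570229, 0.0562637 ]), np.float64(0.02560237682214157))
```

View pics/c_scene.png

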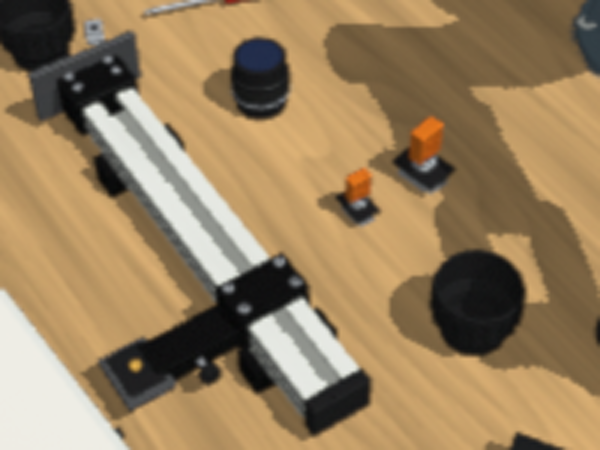

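View pics/c_side.png

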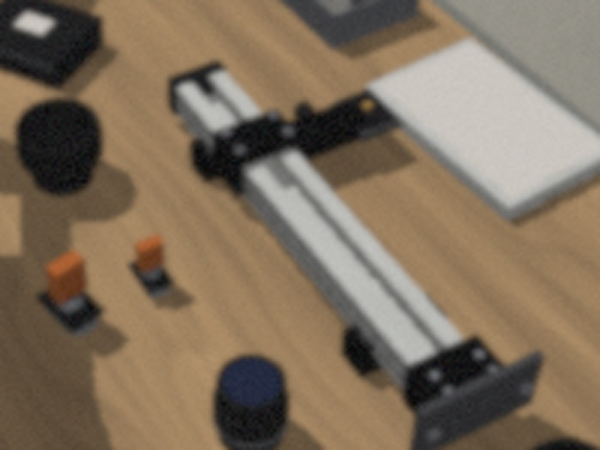

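```bash
cat >> h.py <<'E'
def delta(p):
    s=status.sense(); M=R.from_quat(s['tool_rot']).as_matrix(); d=M.T@(np.array(p)-s['tcp_pos'])*1000
    print('tcp',s['tcp_pos'].round(4),'toolx',M[:,0].round(3),'z yaw deg',round(np.degrees(np.arctan2(M[1,2],M[0,2])),2),'shift mm',d.round(1),'t',round(s['t'],2),'F',np.round(s['force'],2),'gap',round(float(s['finger_gap']),3),'q6',round(s['q'][5],2))
    return d
E
python3 - <<'E'
from h import *
c1,c2=cam('scene'),cam('side')
p,e=tri(c1,(284.5,211.2),c2,(269.5,226)); print(p,e)
delta([p[0],p[1],.2])
E
```

```text
[0.46303678 0.00833867 0.04041201] 0.003467929759451359
tcp [0.278  0.559  0.1991] toolx [-0.001 -0.002 -1.   ] z yaw deg 63.54 shift mm [-2.000e-01 -4.110e+02 -4.105e+02] t 0.1 F [ 0.09 -0.39  0.3 ] gap 1.001 q6 -0.18
```

Call:
arm_command:
  series:
    - [[0,-34,-34,0],[0,-34,-34,0],[0,-34,-34,0],[0,-34,-34,0],[0,-34,-34,0],[0,-34,-34,0],[0,-34,-34,0],[0,-34,-34,0],[0,-34,-34,0],[0,-34,-34,0]]
  jaw: 60

```text
t: 1.1
tcp_pos: [0.4314, 0.1018, 0.1999]
tool_rot: [-0.372, 0.601, 0.372, 0.601]
force: [1.1, 0.8, 0.4]
finger_gap: 0.6
```

Call:
arm_command:
  series:
    - [[0,-34,-34,0],[0,-34,-34,0],[0,0,0,0],[0,0,0,0]]

```text
t: 1.5
tcp_pos: [0.4617, 0.0116, 0.1996]
tool_rot: [-0.371, 0.602, 0.372, 0.601]
force: [0.1, -0.0, -0.4]
finger_gap: 0.599
```

```bash
python3 - <<'E'
from h import *
delta([.463,.008,.2]); c=cam('wrist'); im=snapshot('wrist'); save('w1.png',im); print(proj(c,[.463,.008,.046]))
np.save('w1T.npy',c[3])
E
```

```text
tcp [0.4617 0.0116 0.1996] toolx [-0.001  0.001 -1.   ] z yaw deg 63.36 shift mm [-0.4 -2.8 -2.6] t 1.5 F [ 0.11 -0.01 -0.41] gap 0.599 q6 -1.32
[275.5612311  187.33417381]
```

View pics/w1.png

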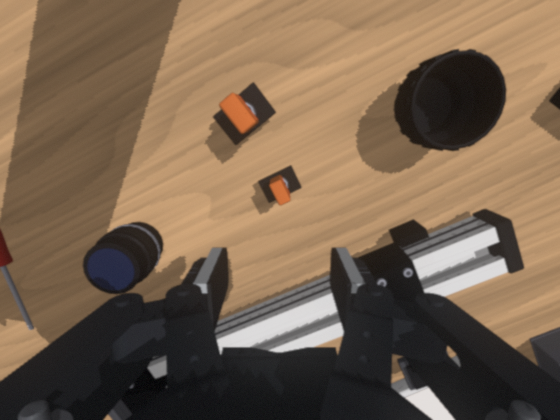

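The small nut sits at (280,187), with its collar long side at about -25° in the picture. The column crosses below at a similar angle. The next step is to measure the nut precisely.

```bash
python3 - <<'E'
from h import *
f,cx,cy,_=cam('wrist'); c=(f,cx,cy,np.load('w1T.npy'))
im=cv2.imread('pics/w1.png'); h=cv2.cvtColor(im,cv2.COLOR_BGR2HSV)
roi=np.zeros(im.shape[:2],np.uint8); roi[160:212,248:312]=255
o=cv2.inRange(h,(3,150,90),(20,255,255))&roi
d=cv2.inRange(h,(0,0,0),(180,255,62))&roi
sat=cv2.inRange(h,(0,0,0),(180,90,255))&roi
k=cv2.connectedComponentsWithStats(d); 
def hull(m): 
    n,l,st,ce=cv2.connectedComponentsWithStats(m); i=1+np.argmax(st[1:,4]); 
    ys,xs=np.nonzero(l==i); return np.stack([xs,ys],1).astype(np.float32)
for nm,m,z in(('orange',o,.062),('dark',d,.019),('dark|o',d|o,.019)):
    pts=hull(m); W=np.array([onz(c,p,z)[:2]*1000 for p in pts],np.float32)
    r=cv2.minAreaRect(W); print(nm,len(pts),'world rect mm',r,'img',cv2.minAreaRect(pts))
c8=cv2.resize(im[150:220,235:325],None,fx=6,fy=6,interpolation=cv2.INTER_CUBIC); cv2.imwrite('pics/nut.png',c8)
# column edge angle: bright strips
w=cv2.inRange(h,(0,0,170),(180,40,255)); ls=cv2.HoughLinesP(cv2.Canny(im,60,150),1,np.pi/360,60,minLineLength=70,maxLineGap=12)
for l in ls[:,0]:
    A=onz(c,l[:2],.06);B=onz(c,l[2:],.06); print(l,A[:2].round(3),B[:2].round(3),'yaw',np.degrees(np.arctan2(*(B-A)[1::-1])).round(2))
E
```

```text
orange 394 world rect mm ((464.190673828125, 12.371188163757324), (16.53057861328125, 29.582294464111328), 88.97216796875) img ((279.6000061035156, 189.6999969482422), (27.72724151611328, 15.652474403381348), 63.43495178222656)
dark 363 world rect mm ((466.8846435546875, 10.756166458129883), (26.54270362854004, 40.67512130737305), 0.02116495370864868) img ((279.5000305175781, 184.00001525878906), (21.913463592529297, 33.98823165893555), 63.43495178222656)
dark|o 757 world rect mm ((471.6142578125, 10.676279067993164), (40.23019027709961, 36.57441329956055), 89.0340347290039) img ((281.3000183105469, 187.6000213623047), (29.96331024169922, 33.98823165893555), 63.43495178222656)
[  1 380 132 281] [ 0.527 -0.418] [ 0.484 -0.188] yaw 100.52
[411 260 494 227] [0.604 0.108] [0.607 0.202] yaw 87.95
[406 254 486 222] [0.594 0.106] [0.597 0.196] yaw 87.9
[106 234 180   0] [ 0.423 -0.181] [0.269 0.011] yaw 128.95
[267 350 340 321] [ 0.639 -0.093] [0.641 0.004] yaw 88.69
[216 335 330 289] [ 0.592 -0.138] [0.596 0.011] yaw 88.2
[406 268 537 365] [0.61 0.1 ] [0.812 0.2  ] yaw 26.51
[405 250 481 219] [0.589 0.106] [0.592 0.192] yaw 88.25
[217 325 329 279] [ 0.58 -0.13] [0.584 0.016] yaw 88.36
[218 320 329 274] [ 0.574 -0.126] [0.578 0.018] yaw 88.45
[  1 211  38   0] [ 0.351 -0.266] [ 0.212 -0.103] yaw 130.57
[218 316 359 257] [ 0.569 -0.123] [0.574 0.057] yaw 88.57
[215 332 310 294] [ 0.587 -0.137] [ 0.592 -0.012] yaw 87.94
[246 347 337 311] [ 0.623 -0.114] [0.627 0.007] yaw 88.33
[215 328 329 281] [ 0.582 -0.134] [0.586 0.015] yaw 88.49
[257 323 331 291] [ 0.599 -0.086] [0.599 0.011] yaw 89.85
[258 314 330 286] [ 0.588 -0.079] [0.593 0.013] yaw 87.32
[105 234 178   2] [ 0.423 -0.182] [0.269 0.008] yaw 128.98
[217 324 329 278] [ 0.578 -0.129] [0.583 0.016] yaw 88.34
[423 289 501 258] [0.645 0.108] [0.647 0.199] yaw 88.72
[  2 380 128 285] [ 0.528 -0.417] [ 0.487 -0.195] yaw 100.49
```

View pics/nut.png

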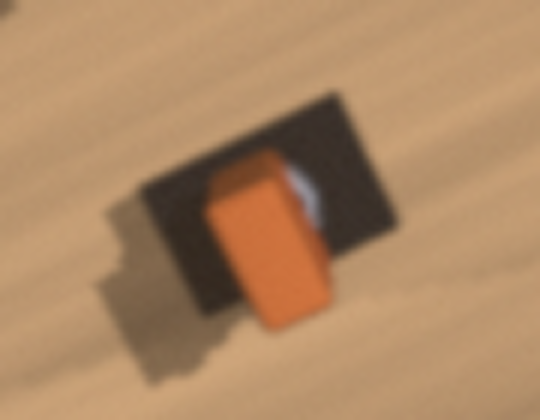

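```bash
python3 - <<'E'
from h import *
f,cx,cy,_=cam('wrist'); c=(f,cx,cy,np.load('w1T.npy'))
g=lambda u,v:(235+u/6,150+v/6)
cc=[onz(c,g(*p),.019) for p in [(140,185),(338,92),(398,225),(205,318)]]
print('collar',np.mean(cc,0),[np.linalg.norm(cc[i]-cc[i-1]).round(4) for i in range(4)],[np.degrees(np.arctan2(*(a-b)[1::-1])) for a,b in((cc[1],cc[0]),(cc[2],cc[3]))])
tt=[onz(c,g(*p),.062) for p in [(206,209),(283,178),(330,300),(272,330)]]
print('top',np.mean(tt,0),[np.linalg.norm(tt[i]-tt[i-1]).round(4) for i in range(4)])
delta(list(np.mean(cc,0)[:2])+[.1])
E
```

```text
collar [0.46729372 0.01139946 0.019     ] [np.float64(0.0299), np.float64(0.0429), np.float64(0.0291), np.float64(0.0429)] [np.float64(88.59093085687185), np.float64(89.72742559814473)]
top [0.46717639 0.01185707 0.062     ] [np.float64(0.0247), np.float64(0.0144), np.float64(0.0234), np.float64(0.0116)]
tcp [0.461  0.0128 0.1996] toolx [-0.002  0.001 -1.   ] z yaw deg 63.48 shift mm [99.6 -6.4  1.6] t 1.55 F [-0.11  0.33  0.25] gap 0.599 q6 -1.32
```

Call:
arm_command:
  series:
    - [[0,-6.4,1.6,0],[0,0,0,-0.15],[0,0,0,-0.15],[0,0,0,-0.15],[30,0,0,0],[30,0,0,0],[30,0,0,0],[30,0,0,0],[0,0,0,0],[0,0,0,0]]
  jaw: 40

```text
t: 2.55
tcp_pos: [0.4682, 0.0122, 0.08]
tool_rot: [-0.497, 0.503, 0.498, 0.502]
force: [-0.4, 0.7, 0.4]
finger_gap: 0.398
```

```bash
python3 - <<'E'
from h import *
delta([.4673,.0115,.034]); c=cam('wrist'); im=snapshot('wrist'); save('w2.png',im)
print(proj(c,[.4673,.0115,.062]),proj(c,[.4673,.0115,.019]))
E
```

```text
tcp [0.4682 0.0122 0.08  ] toolx [-0.001  0.    -1.   ] z yaw deg 89.45 shift mm [46.   0.8 -0.7] t 2.55 F [-0.41  0.7   0.41] gap 0.398 q6 -1.77
[276.95449908 225.12007299] [277.24217562 207.20874768]
```

View pics/w2.png

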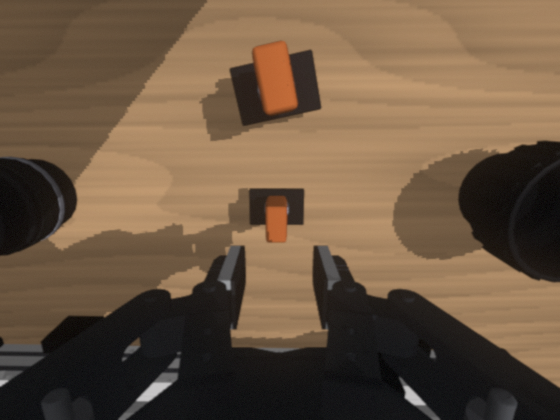

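The nut is lined up with the jaws: collar centre (277,207), grip top (277,228), square to the jaws. I'll descend and grip it.

Call:
arm_command:
  series:
    - [[23,0.8,-0.7,0],[23,0,0,0],[0,0,0,0],[0,0,0,0]]

```text
t: 3.0
tcp_pos: [0.4685, 0.0104, 0.0352]
tool_rot: [-0.498, 0.502, 0.497, 0.503]
force: [-0.2, -0.6, 0.2]
finger_gap: 0.401
```

Call:
arm_command:
  series:
    - [[0,0,0,0],[0,0,0,0],[0,0,0,0],[0,0,0,0],[0,0,0,0],[0,0,0,0],[0,0,0,0],[0,0,0,0]]
  jaw: 0
  force: 50

```text
t: 3.8
tcp_pos: [0.4675, 0.0104, 0.0339]
tool_rot: [-0.497, 0.503, 0.497, 0.503]
force: [0.0, 0.6, -0.7]
finger_gap: 0.0
```

```bash
python3 - <<'E'
from h import *
delta([.74,-.05,.2])
E
```

```text
tcp [0.4675 0.0104 0.0339] toolx [-0.  0. -1.] z yaw deg 89.32 shift mm [-166.1 -273.2  -57.1] t 3.8 F [ 0.03  0.64 -0.68] gap 0.0 q6 -1.78
```

```bash
python3 - <<'E'
from h import *
s=delta([.4673,.0115,.034]); c=cam('wrist'); im=snapshot('wrist'); save('w3.png',im[100:420,120:440])
T=np.array(status.sense()['tcp_pos']); print('tcp px',proj(c,T))
import cv2
for n in('scene','wrist'):
    q=snapshot(n); h=cv2.cvtColor(q,cv2.COLOR_RGB2HSV); m=cv2.inRange(h,(3,150,90),(20,255,255)); k,_,st,ce=cv2.connectedComponentsWithStats(m); print(n,[(st[i].tolist(),ce[i].round(1).tolist()) for i in range(1,k) if st[i][4]>25])
E
```

```text
tcp [0.4675 0.0104 0.0339] toolx [-0.  0. -1.] z yaw deg 89.32 shift mm [-0.1  0.2  1.1] t 3.8 F [ 0.03  0.64 -0.68] gap 0.0 q6 -1.78
tcp px [278.0013582  236.37066313]
scene [([246, 140, 20, 10, 30], [258.3, 145.6]), ([473, 154, 22, 15, 29], [483.3, 161.2]), ([301, 189, 12, 15, 132], [306.7, 195.8]), ([280, 208, 9, 9, 60], [284.1, 212.1]), ([427, 350, 27, 26, 547], [440.1, 362.2])]
wrist [([247, 12, 62, 102, 4661], [277.6, 62.5]), ([266, 215, 27, 30, 713], [279.1, 230.3])]
```

View pics/w3.png

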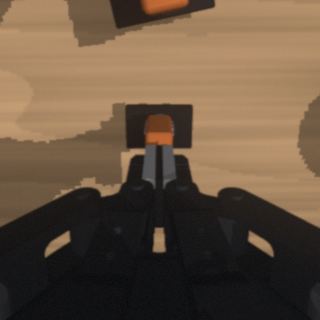

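```bash
python3 - <<'E'
from h import *
T=np.array(status.sense()['tcp_pos']); o=[]
for n in('scene','side'):
    c=cam(n); im=snapshot(n); save(n+'1.png',im); u=proj(c,T); a=proj(c,[.4673,.0115,.046]); print(n,'tcp',u,'grip',a,'foot',proj(c,[.4673,.0115,0]))
    x,y=(u-[40,55]).astype(int); o.append(cv2.resize(im[y:y+90,x:x+80],None,fx=5,fy=5,interpolation=cv2.INTER_CUBIC)); print(x,y)
save('tip.png',np.hstack(o))
c=cam('wrist'); print(proj(c,[.4673,.0115,.019]),proj(c,[.4673,.0115,.062]))
E
```

```text
scene tcp [283.15435226 213.59027346] grip [283.4995823  211.29087514] foot [283.1820829  220.63195723]
243 158
side tcp [269.98129927 226.42763271] grip [269.59458582 223.43459197] foot [270.12610958 233.84640346]
229 171
[279.76170133 227.60883597] [280.02287571 255.81872487]
```

View pics/tip.png

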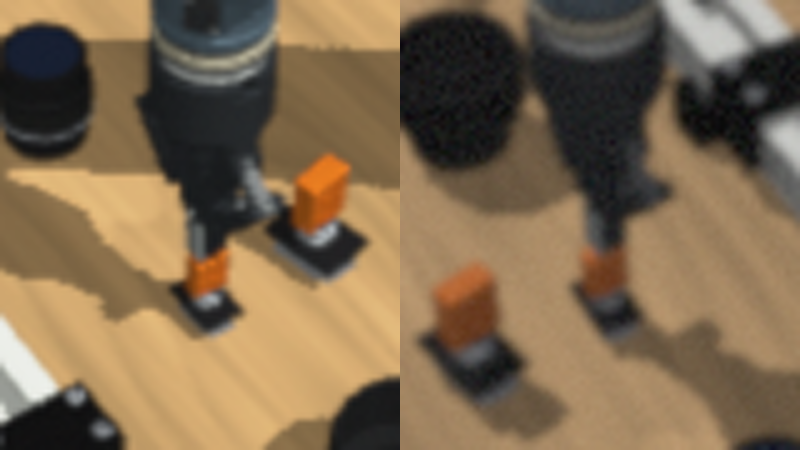

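The fingers shut just above the grip top, so the tips sit about 25 mm higher than the reported TCP suggests. The nut is untouched. I'll reopen and go lower in steps, watching the force.

Call:
arm_command:
  series:
    - [[0,0,0,0],[0,0,0,0],[0,0,0,0],[0,0,1,0],[4,0,0,0],[4,0,0,0],[0,0,0,0],[0,0,0,0]]
  jaw: 40

```text
t: 4.85
tcp_pos: [0.4674, 0.0114, 0.0257]
tool_rot: [-0.497, 0.503, 0.497, 0.503]
force: [-0.3, -0.2, -0.4]
finger_gap: 0.401
```

```bash
python3 - <<'E'
from h import *
delta([.4673,.0115,.034]); c=cam('wrist'); im=snapshot('wrist')
sc=cam('side'); i2=snapshot('side'); i3=snapshot('scene')
a=cv2.resize(im[150:350,180:380],(400,400)); b=cv2.resize(i2[185:245,240:300],(400,400),interpolation=cv2.INTER_CUBIC)
save('w4.png',np.hstack([a,b]))
E
```

```text
tcp [0.4674 0.0114 0.0257] toolx [-0.001  0.    -1.   ] z yaw deg 89.33 shift mm [-8.3  0.1  0.1] t 4.85 F [-0.28 -0.19 -0.41] gap 0.401 q6 -1.77
```

View pics/w4.png

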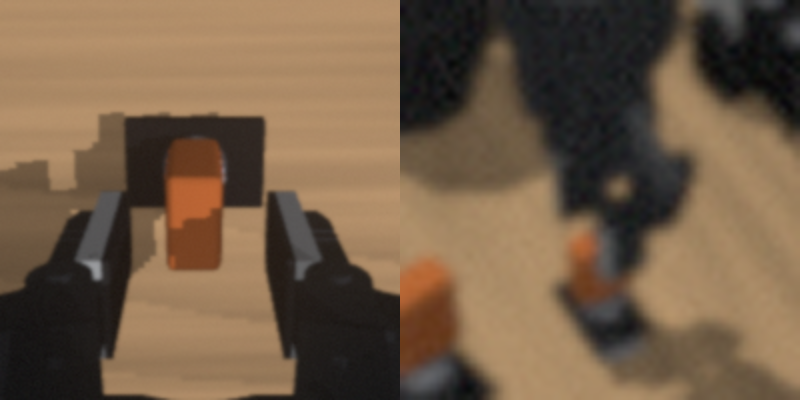

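Call:
arm_command:
  series:
    - [[5,0,0,0],[5,0,0,0],[5,0,0,0],[5,0,0,0],[0,0,0,0],[0,0,0,0]]

```text
t: 5.6
tcp_pos: [0.4674, 0.0114, 0.0057]
tool_rot: [-0.497, 0.503, 0.497, 0.503]
force: [-0.1, -0.1, -0.4]
finger_gap: 0.399
```

Call:
arm_command:
  series:
    - [[0,0,0,0],[0,0,0,0],[0,0,0,0],[0,0,0,0],[0,0,0,0],[0,0,0,0],[0,0,0,0]]
  jaw: 0
  force: 50

```text
t: 6.3
tcp_pos: [0.4676, 0.0114, 0.0061]
tool_rot: [-0.497, 0.503, 0.497, 0.503]
force: [0.2, -0.1, 1.2]
finger_gap: 0.156
```

```bash
python3 - <<'E'
from h import *
delta([.74,-.06,.2])
im=snapshot('wrist'); save('w5.png',im)
h=cv2.cvtColor(im,cv2.COLOR_RGB2HSV); m=cv2.inRange(h,(3,150,60),(20,255,255)); k,_,st,ce=cv2.connectedComponentsWithStats(m); print([(st[i].tolist(),ce[i].round(1).tolist()) for i in range(1,k) if st[i][4]>25])
E
```

```text
tcp [0.4676 0.0114 0.0061] toolx [ 0. -0. -1.] z yaw deg 89.32 shift mm [-193.9 -273.2  -68.1] t 6.3 F [ 0.18 -0.06  1.24] gap 0.156 q6 -1.77
[([233, 0, 81, 115, 7032], [274.4, 53.8]), ([262, 231, 34, 76, 2301], [278.7, 269.2])]
```

Call:
arm_command:
  series:
    - [[-10,0,0,0],[-30,0,0,0],[-40,0,0,0],[-40,0,0,0],[-40,0,0,0],[-34,-20,-3,0],[0,-35,-5,0],[0,-40,-5,0],[0,-40,-5,0],[0,-40,-5,0]]

```text
t: 7.35
tcp_pos: [0.643, -0.0137, 0.2008]
tool_rot: [-0.497, 0.503, 0.497, 0.503]
force: [0.7, -0.6, -0.5]
finger_gap: 0.151
```

Call:
arm_command:
  series:
    - [[0,-35,-5,0],[0,-22,-4,0],[0,0,0,0],[0,0,0,0],[0,0,0,0]]

```text
t: 7.85
tcp_pos: [0.6974, -0.0229, 0.1999]
tool_rot: [-0.496, 0.503, 0.498, 0.502]
force: [-0.4, 0.9, -0.4]
finger_gap: 0.153
```

```bash
python3 - <<'E'
from h import *
delta([.62,-.02,.2]); c=cam('wrist'); im=snapshot('wrist'); np.save('w6T.npy',c[3]); save('w6.png',im)
E
```

```text
tcp [ 0.6974 -0.0229  0.1999] toolx [-0.002  0.    -1.   ] z yaw deg 89.33 shift mm [ 0.1 77.4  2. ] t 7.85 F [-0.41  0.89 -0.42] gap 0.153 q6 -1.75
```

View pics/w6.png

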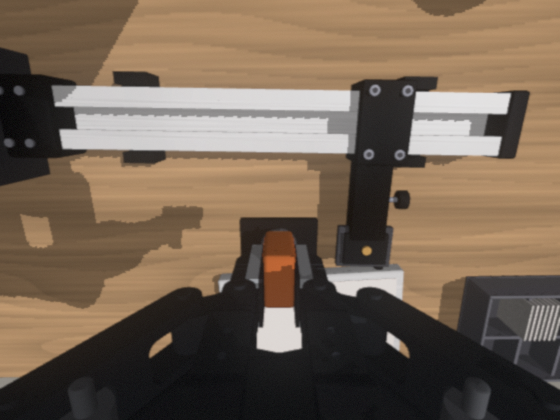

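The column's top runs across rows about 87–153, with the slot near row 120. The foot side is to the left and the bracket's face is at about column 352. The nut is held upright in the jaws with its collar square to them.

```bash
python3 - <<'E'
from h import *
f,cx,cy,_=cam('wrist'); c=(f,cx,cy,np.load('w6T.npy'))
im=cv2.imread('pics/w6.png'); g=cv2.GaussianBlur(cv2.cvtColor(im,cv2.COLOR_BGR2GRAY),(7,1),0).astype(float)
for u in(80,110,180,220,260,300,340,430,450,480):
    col=g[75:170,u]; d=np.diff(col); ix=[i for i in range(1,len(d)-1) if abs(d[i])>18 and abs(d[i])>=abs(d[i-1]) and abs(d[i])>abs(d[i+1])]
    print(u,[(75.5+i,int(d[i])) for i in ix])
for v in(92,100,103,140,145): 
    r=g[v,330:440]; d=np.diff(r); print('row',v,[(330.5+i,int(d[i])) for i in range(1,len(d)-1) if abs(d[i])>18 and abs(d[i])>=abs(d[i-1]) and abs(d[i])>abs(d[i+1])])
# held collar
print('collar rows',np.round(g[210:235,279]).astype(int).tolist())
E
```

```text
80 [(85.5, 61), (106.5, -30), (113.5, 36), (148.5, -72), (153.5, 29)]
110 [(85.5, 33), (106.5, -35), (113.5, 30), (149.5, -43), (156.5, 20)]
180 [(87.5, 34), (107.5, -37), (114.5, 22), (150.5, -47), (157.5, 25)]
220 [(87.5, 36), (108.5, -43), (115.5, 36), (150.5, -46), (157.5, 20)]
260 [(88.5, 47), (109.5, -32), (116.5, 40), (151.5, -52), (159.5, 26)]
300 [(89.5, 36), (109.5, -35), (117.5, 40), (152.5, -43), (159.5, 25)]
340 [(89.5, 32), (110.5, -44), (133.5, 45), (152.5, -47)]
430 [(76.5, -31), (91.5, 56), (111.5, -36), (120.5, 47), (154.5, -51), (161.5, 20)]
450 [(91.5, 36), (112.5, -51), (119.5, 45), (154.5, -58), (161.5, 20)]
480 [(92.5, 37), (112.5, -37), (135.5, 34), (155.5, -27)]
row 92 [(350.5, -20), (359.5, -24), (369.5, 23), (379.5, -22), (401.5, 22), (415.5, 34)]
row 100 [(350.5, -20), (358.5, -23), (414.5, 43)]
row 103 [(349.5, -20), (358.5, -23), (414.5, 41)]
row 140 [(348.5, -19), (355.5, -23), (409.5, 40)]
row 145 [(347.5, -19), (354.5, -23), (408.5, 41)]
collar rows [139, 137, 136, 136, 137, 136, 124, 80, 42, 38, 40, 40, 41, 40, 41, 40, 39, 41, 48, 57, 65, 73, 71, 69, 69]
```

```bash
python3 - <<'E'
from h import *
f,cx,cy,_=cam('wrist'); c=(f,cx,cy,np.load('w6T.npy'))
for z in(.04,.05,.06,.07,.08,.09):
    A,B=onz(c,(340,89.5),z),onz(c,(340,152.5),z); S,T=onz(c,(340,110.5),z),onz(c,(340,133.5),z); L1,L2=onz(c,(110,(86+149.2)/2),z),onz(c,(450,(91.7+154.5)/2),z)
    print(z,'w',(B-A)[0].round(4),'slot',(T-S)[0].round(4),'mid',((A+B)/2)[:2].round(4),((S+T)/2)[:2].round(4),'yaw',np.degrees(np.arctan2(*(L2-L1)[1::-1])).round(2),'face y',[onz(c,p,z)[1].round(4) for p in((350.5,100),(358.5,100),(348.5,140),(355.5,140))])
# side/scene triangulation of column top height via line x-position consistency
c1,c2=cam('scene'),cam('side'); 
for n,cc in(('scene',c1),('side',c2)):
    im=cv2.imread(f'pics/{n}0.png'); g=cv2.cvtColor(im,cv2.COLOR_BGR2GRAY).astype(float)
    for z in (.05,.06,.07,.08):
        y=-.08; xs=np.arange(.55,.68,.0005)
        pr=np.array([proj(cc,[x,y,z]) for x in xs],np.float32)
        s=cv2.remap(g.astype(np.float32),pr[:,0].reshape(1,-1),pr[:,1].reshape(1,-1),cv2.INTER_LINEAR)[0]
        br=xs[s>140]; d=np.convolve(s,np.r_[np.ones(6),-np.ones(6)],'same'); print(n,z,'steps up',xs[np.argsort(-d)[:1]],'bright span',br.min().round(4),br.max().round(4), 'prof',s[::12].astype(int).tolist())
E
```

```text
0.04 w 0.0641 slot 0.0234 mid [0.6321 0.0431] [0.6323 0.0432] yaw 88.37 face y [np.float64(0.0531), np.float64(0.0614), np.float64(0.0531), np.float64(0.0606)]
0.05 w 0.0622 slot 0.0227 mid [0.6319 0.0412] [0.6322 0.0412] yaw 88.37 face y [np.float64(0.0509), np.float64(0.0589), np.float64(0.0508), np.float64(0.0581)]
0.06 w 0.0603 slot 0.022 mid [0.6318 0.0393] [0.6321 0.0393] yaw 88.37 face y [np.float64(0.0486), np.float64(0.0564), np.float64(0.0486), np.float64(0.0557)]
0.07 w 0.0583 slot 0.0213 mid [0.6317 0.0373] [0.632  0.0374] yaw 88.37 face y [np.float64(0.0464), np.float64(0.054), np.float64(0.0464), np.float64(0.0532)]
0.08 w 0.0564 slot 0.0206 mid [0.6316 0.0354] [0.6319 0.0354] yaw 88.37 face y [np.float64(0.0442), np.float64(0.0515), np.float64(0.0441), np.float64(0.0507)]
0.09 w 0.0545 slot 0.0199 mid [0.6315 0.0335] [0.6317 0.0335] yaw 88.37 face y [np.float64(0.0419), np.float64(0.049), np.float64(0.0419), np.float64(0.0483)]
scene 0.05 steps up [0.55] bright span 0.55 0.6565 prof [167, 167, 161, 162, 169, 165, 162, 178, 226, 231, 225, 157, 145, 165, 227, 230, 230, 2
[... 470 characters left out ...]
, 153, 146, 167, 227, 231, 231, 202, 94, 98]
side 0.05 steps up [0.55] bright span 0.601 0.667 prof [127, 128, 122, 124, 118, 96, 92, 98, 112, 169, 187, 189, 188, 179, 140, 128, 172, 187, 183, 156, 133, 134]
side 0.06 steps up [0.55] bright span 0.596 0.66 prof [126, 124, 124, 123, 103, 95, 95, 108, 161, 189, 189, 188, 178, 136, 127, 171, 188, 183, 152, 130, 134, 133]
side 0.07 steps up [0.55] bright span 0.5905 0.654 prof [123, 124, 122, 102, 99, 92, 101, 154, 187, 189, 187, 180, 143, 122, 165, 186, 182, 149, 132, 133, 133, 132]
side 0.08 steps up [0.55] bright span 0.585 0.6475 prof [124, 126, 105, 95, 96, 100, 151, 185, 189, 187, 183, 152, 123, 165, 187, 182, 149, 133, 134, 132, 131, 130]
```

```bash
python3 - <<'E'
from h import *
f,cx,cy,_=cam('wrist'); c=(f,cx,cy,np.load('w6T.npy')); s=status.sense()
im=cv2.imread('pics/w6.png'); g=cv2.cvtColor(im,cv2.COLOR_BGR2GRAY).astype(float)
for u in(250,265,279,295,310):
    d=np.diff(g[205:228,u]); i=np.argmin(d); print(u,205.5+i, (onz(c,(u,205.5+i),s['tcp_pos'][2]-.006+.019)-s['tcp_pos'])[:2]*1000)
for v in(225,240): d=np.diff(g[v,230:335]); print(v,230.5+np.argmin(d),230.5+np.argmax(d), [((onz(c,(230.5+k,v),s['tcp_pos'][2]+.013)-s['tcp_pos'])[:2]*1000).round(1) for k in(np.argmin(d),np.argmax(d))])
delta([.6309,-.010,.12])
E
```

```text
250 216.5 [-17.33851819 -15.28834328]
265 216.5 [-17.22958899  -6.96655021]
279 216.5 [-17.12791732   0.80079374]
295 216.5 [-17.01171592   9.67815678]
310 216.5 [-16.90277204  18.00107074]
225 239.5 317.5 [array([-12.4, -21.4]), array([-11.9,  22.3])]
240 240.5 316.5 [array([ -3.4, -21.2]), array([-2.8, 21.9])]
tcp [ 0.6976 -0.0229  0.2001] toolx [-0.002  0.    -1.   ] z yaw deg 89.34 shift mm [80.3 66.7 12.1] t 7.9 F [-0.07 -0.24 -0.28] gap 0.15 q6 -1.75
```

```bash
python3 - <<'E'
from h import *
p=camera_params('wrist'); f,cx,cy,Tn=cam('wrist'); M=np.array(p['mount'])
def C(t,q=[-.497,.503,.497,.503]):
    W=np.eye(4); W[:3,:3]=R.from_quat(q).as_matrix(); W[:3,3]=t; return f,cx,cy,W@M
def off(c,t,rows,u,z): return [((onz(c,(u,v),z)-t)[0]*1000).round(2) for v in rows]
t=np.array([.4674,.0114,.0257]); print('w4 pre-grip',off(C(t),t,(208,252.5),277,.019))
g=cv2.cvtColor(cv2.imread('pics/w5.png'),cv2.COLOR_BGR2GRAY).astype(float); d=np.diff(g[190:240,300]); 
t=np.array([.4676,.0114,.0061]); print('w5',[(190.5+i,int(d[i])) for i in np.argsort(-abs(d))[:3]],off(C(t),t,(190.5+np.argmin(d),),300,.019))
g=cv2.cvtColor(cv2.imread('pics/w2.png'),cv2.COLOR_BGR2GRAY).astype(float); d=np.diff(g[180:232,257]); i,j=np.argmin(d),np.argmax(d)
t=np.array([.4682,.0122,.08]); print('w2',190-10+.5+i,180.5+j,off(C(t),t,(180.5+i,180.5+j),257,.019))
E
```

```text
w4 pre-grip [np.float64(-16.12), np.float64(13.81)]
w5 [(np.float64(216.5), -44), (np.float64(215.5), -30), (np.float64(217.5), -27)] [np.float64(-16.78)]
w2 187.5 224.5 [np.float64(-17.23), np.float64(13.64)]
```

Call:
arm_command:
  series:
    - [[0,33,6,0],[0,32.5,6.6,0],[0,0,0,0.017],[40,0,0,0],[40,0,0,0],[40,0,0,0],[0,0,0,0],[0,0,0,0],[0,0,0,0]]

```text
t: 8.8
tcp_pos: [0.636, -0.0104, 0.0826]
tool_rot: [-0.494, 0.506, 0.491, 0.508]
force: [0.0, 1.4, -0.6]
finger_gap: 0.147
```

```bash
python3 - <<'E'
from h import *
delta([.632,-.010,.07])
im=snapshot('wrist'); save('w7.png',im); snap=[]
E
```

```text
tcp [ 0.636  -0.0104  0.0826] toolx [ 0.005 -0.001 -1.   ] z yaw deg 88.35 shift mm [12.6  4.   0.3] t 8.8 F [ 0.01  1.45 -0.57] gap 0.147 q6 -1.73
```

Call:
arm_command:
  series:
    - [[0,4,0.3,0],[0,0,0,0],[0,0,0,0],[0,0,0,0]]

```text
t: 9.25
tcp_pos: [0.63, -0.0096, 0.0805]
tool_rot: [-0.493, 0.507, 0.493, 0.507]
force: [0.4, -0.4, -1.2]
finger_gap: 0.156
```

```bash
python3 - <<'E'
from h import *
delta([.632,-.010,.07]); c=cam('wrist'); im=snapshot('wrist'); save('w7.png',im); t=np.array(status.sense()['tcp_pos'])
g=cv2.cvtColor(im,cv2.COLOR_RGB2GRAY).astype(float)
for u in(150,190,220,340,370):
    d=np.diff(g[60:330,u]); ix=[i for i in range(1,len(d)-1) if abs(d[i])>18 and abs(d[i])>=abs(d[i-1]) and abs(d[i])>abs(d[i+1])]
    print(u,[(60.5+i,int(d[i]),((onz(c,(u,60.5+i),.0605)-t)[:2]*1000).round(1).tolist()) for i in ix][:14])
d=np.diff(g[190:235,250]); print('collar',190.5+np.argmin(d), ((onz(c,(250,190.5+np.argmin(d)),t[2]+.013)-t)*1000)[:2])
E
```

```text
tcp [ 0.63   -0.0096  0.0805] toolx [ 0.001 -0.    -1.   ] z yaw deg 88.35 shift mm [10.5 -2.  -0.3] t 9.25 F [ 0.38 -0.38 -1.19] gap 0.156 q6 -1.73
150 [(173.5, -27, [-37.7, -81.1]), (175.5, 26, [-36.4, -81.3]), (177.5, -24, [-35.1, -81.5]), (179.5, 24, [-33.8, -81.7]), (182.5, 54, [-31.8, -82.0]), (234.5, -28, [4.1, -87.3]), (241.5, 47, [9.2, -88.1]), (245.5, -29, [12.1, -88.5]), (297.5, 23, [52.7, -94.5]), (303.5, -48, [57.7, -95.2])]
190 [(173.5, -29, [-36.9, -55.5]), (175.5, 25, [-35.6, -55.6]), (177.5, -24, [-34.3, -55.7]), (179.5, 25, [-33.0, -55.9]), (182.5, 52, [-31.0, -56.1]), (229.5, -24, [1.3, -59.7]), (231.5, -19, [2.7, -59.9]), (286.5, -48, [44.6, -64.5])]
220 [(173.5, -30, [-36.3, -36.2]), (175.5, 25, [-35.0, -36.3]), (177.5, -26, [-33.7, -36.4]), (179.5, 23, [-32.4, -36.5]), (182.5, 56, [-30.5, -36.7]), (212.5, -39, [-10.2, -38.4]), (241.5, 19, [10.6, -40.1]), (291.5, -43, [49.3, -43.4])]
340 [(163.5, -24, [-40.5, 40.7]), (173.5, -23, [-34.0, 40.9]), (175.5, 22, [-32.7, 40.9]), (177.5, -25, [-31.4, 40.9]), (179.5, 31, [-30.1, 41.0]), (182.5, 45, [-28.1, 41.0]), (210.5, -40, [-9.1, 41.5]), (240.5, 42, [12.3, 42.1]), (266.5, -55, [32.0, 42.6]), (293.5, -26, [53.6, 43.1])]
370 [(160.5, -45, [-41.8, 59.7]), (179.5, 26, [-29.5, 60.4]), (236.5, -20, [10.0, 62.4]), (266.5, -42, [32.6, 63.6])]
collar 211.5 [-20.21144157 -14.82092827]
```

Call:
arm_command:
  series:
    - [[0,-2.2,0,0],[0,0,0,0],[4,0,0,0],[4,0,0,0],[2,0,0,0],[0,0,0,0],[0,0,0,0]]

```text
t: 10.0
tcp_pos: [0.6319, -0.0096, 0.0698]
tool_rot: [-0.493, 0.507, 0.493, 0.507]
force: [-0.3, -0.0, -0.5]
finger_gap: 0.153
```

Call:
arm_command:
  series:
    - [[1,0,0,0],[1,0,0,0],[1,0,0,0],[0,0,0,0]]

```text
t: 10.4
tcp_pos: [0.6319, -0.0096, 0.0669]
tool_rot: [-0.493, 0.507, 0.493, 0.507]
force: [0.3, 1.4, -1.5]
finger_gap: 0.151
```

Call:
arm_command:
  series:
    - [[1,0,0,0],[1,0,0,0],[1,0,0,0],[0,0,0,0]]

```text
t: 10.8
tcp_pos: [0.6319, -0.0096, 0.0638]
tool_rot: [-0.493, 0.507, 0.493, 0.507]
force: [0.2, 0.4, -1.2]
finger_gap: 0.149
```

Call:
arm_command:
  series:
    - [[1,0,0,0],[1,0,0,0],[1,0,0,0],[0,0,0,0]]

```text
t: 11.2
tcp_pos: [0.6319, -0.0096, 0.0608]
tool_rot: [-0.493, 0.507, 0.493, 0.507]
force: [-0.9, -1.0, -1.4]
finger_gap: 0.152
```

Call:
arm_command:
  series:
    - [[1,0,0,0],[1,0,0,0],[1,0,0,0],[0,0,0,0]]

```text
t: 11.6
tcp_pos: [0.6319, -0.0096, 0.0578]
tool_rot: [-0.493, 0.507, 0.493, 0.507]
force: [0.8, -0.5, -0.6]
finger_gap: 0.148
```

Call:
arm_command:
  series:
    - [[1,0,0,0],[1,0,0,0],[0,0,0,0],[0,0,0,0]]

```text
t: 12.0
tcp_pos: [0.632, -0.0096, 0.056]
tool_rot: [-0.493, 0.507, 0.493, 0.507]
force: [-0.2, -0.6, -1.3]
finger_gap: 0.154
```

Call:
arm_command:
  series:
    - [[1,0,0,0],[1,0,0,0],[0,0,0,0],[0,0,0,0]]

```text
t: 12.4
tcp_pos: [0.6321, -0.0096, 0.054]
tool_rot: [-0.493, 0.507, 0.493, 0.507]
force: [-0.3, 0.1, -0.3]
finger_gap: 0.151
```

Call:
arm_command:
  series:
    - [[1,0,0,0],[1,0,0,0],[0,0,0,0],[0,0,0,0]]

```text
t: 12.8
tcp_pos: [0.632, -0.0097, 0.052]
tool_rot: [-0.493, 0.507, 0.493, 0.507]
force: [0.5, -0.9, -0.5]
finger_gap: 0.147
```

Call:
arm_command:
  series:
    - [[1,0,0,0],[1,0,0,0],[0,0,0,0],[0,0,0,0]]

```text
t: 13.2
tcp_pos: [0.6321, -0.0097, 0.0503]
tool_rot: [-0.493, 0.507, 0.493, 0.507]
force: [-1.6, -0.2, 1.7]
finger_gap: 0.154
```

Call:
arm_command:
  series:
    - [[1,0,0,0],[1,0,0,0],[1,0,0,0],[0,0,0,0],[0,0,0,0]]

```text
t: 13.7
tcp_pos: [0.6321, -0.0097, 0.0472]
tool_rot: [-0.493, 0.507, 0.493, 0.507]
force: [-1.5, -0.2, 5.1]
finger_gap: 0.158
```

Call:
arm_command:
  series:
    - [[1,0,0,0],[1,0,0,0],[1,0,0,0],[0,0,0,0],[0,0,0,0]]

```text
t: 14.2
tcp_pos: [0.6321, -0.0097, 0.0445]
tool_rot: [-0.493, 0.507, 0.493, 0.507]
force: [-2.4, 0.1, 7.5]
finger_gap: 0.149
```

```bash
python3 - <<'E'
from h import *
F=[]
for i in range(8): snapshot('wrist'); s=status.sense(); F.append(np.r_[s['force'],s['ft_torque'],s['tcp_pos']*1000])
print(np.mean(F,0).round(2),np.std(F,0).round(2)); delta([.632,-.01,.044])
E
```

```text
[-2.1500e+00 -1.4000e-01  7.0900e+00  9.0000e-02  3.6000e-01  0.0000e+00
  6.3214e+02 -9.7000e+00  4.4570e+01] [0.35 0.31 0.32 0.03 0.02 0.03 0.01 0.01 0.01]
tcp [ 0.6321 -0.0097  0.0446] toolx [ 0. -0. -1.] z yaw deg 88.35 shift mm [ 0.6  0.1 -0.3] t 14.6 F [-1.86 -0.4   6.75] gap 0.153 q6 -1.73
```

Call:
arm_command:
  series:
    - [[0.4,0.4,0,0],[0,0,0,0],[0,0,-0.12,0.1],[0,0,-0.12,0.1],[0,0,-0.12,0.1],[0,0,-0.12,0.1],[0,0,0,0]]

```text
t: 15.3
tcp_pos: [0.6329, -0.0102, 0.0445]
tool_rot: [-0.382, 0.594, 0.381, 0.596]
force: [0.2, 0.1, 6.7]
finger_gap: 0.156
```

```bash
cat >> h.py <<'E'
def feel(n=4):
    F=[]
    for i in range(n): snapshot('wrist'); s=status.sense(); F.append(np.r_[s['force'],s['ft_torque'],s['tcp_pos']*1000])
    print('F/T/pos',np.mean(F,0).round(2)); delta([.6306,-.01,.044])
E
python3 -c "
from h import *
feel()"
```

```text
F/T/pos [-5.7000e-01  3.5000e-01  7.0400e+00  7.0000e-02  6.0000e-02 -7.0000e-02
  6.3293e+02 -1.0240e+01  4.4560e+01]
tcp [ 0.6329 -0.0102  0.0446] toolx [ 0.003 -0.    -1.   ] z yaw deg 65.41 shift mm [ 0.6  2.2 -0.7] t 15.5 F [-1.11  0.39  6.93] gap 0.149 q6 -1.33
```

Call:
arm_command:
  series:
    - [[0.3,0,0,0],[0,0.2,-0.12,0.1],[0,0.2,-0.12,0.1],[0,0.2,-0.12,0.1],[0,0.2,-0.12,0.1],[0,0,0,0]]

```text
t: 16.1
tcp_pos: [0.6327, -0.0105, 0.0445]
tool_rot: [-0.257, 0.658, 0.255, 0.661]
force: [-0.1, 0.1, 6.2]
finger_gap: 0.151
```

```bash
python3 -c "
from h import *
feel()"
```

```text
F/T/pos [-1.9000e-01 -3.2000e-01  6.9700e+00  1.0000e-02 -2.0000e-02 -7.0000e-02
  6.3267e+02 -1.0470e+01  4.4470e+01]
tcp [ 0.6327 -0.0105  0.0445] toolx [ 0.004 -0.001 -1.   ] z yaw deg 42.49 shift mm [ 0.5  1.7 -1.2] t 16.3 F [-0.37 -0.09  7.28] gap 0.151 q6 -0.93
```

Call:
arm_command:
  series:
    - [[0.3,0.4,-0.45,0],[0,0.4,-0.45,0],[0,0,-0.15,0.1],[0,0,-0.15,0.1],[0,0,-0.15,0.1],[0,0,-0.15,0.1],[0,0,0,0]]

```text
t: 17.0
tcp_pos: [0.6313, -0.0108, 0.0443]
tool_rot: [-0.12, 0.695, 0.119, 0.699]
force: [-0.8, 0.3, 8.0]
finger_gap: 0.158
```

```bash
python3 -c "
from h import *
feel()"
```

```text
F/T/pos [ 2.700e-01  2.000e-02  7.410e+00 -1.000e-02 -9.000e-02 -1.000e-01
  6.313e+02 -1.084e+01  4.428e+01]
tcp [ 0.6313 -0.0108  0.0443] toolx [ 0.005 -0.001 -1.   ] z yaw deg 19.56 shift mm [ 0.3  1.  -0.4] t 17.2 F [0.34 0.43 7.03] gap 0.149 q6 -0.54
```

Call:
arm_command:
  series:
    - [[0,0,-0.15,0.1],[0,0,-0.15,0.1],[0,0,-0.15,0.1],[0,0,-0.1,0.07],[0,0,0,0],[0,0,0,0]]

```text
t: 17.8
tcp_pos: [0.6305, -0.0109, 0.0442]
tool_rot: [0.01, 0.705, -0.01, 0.709]
force: [0.2, 0.0, 6.6]
finger_gap: 0.15
```

```bash
python3 -c "
from h import *
feel()"
```

```text
F/T/pos [ 5.8000e-01 -2.4000e-01  7.4600e+00 -4.0000e-02 -2.0000e-02 -9.0000e-02
  6.3053e+02 -1.0940e+01  4.4220e+01]
tcp [ 0.6305 -0.0109  0.0442] toolx [ 0.005 -0.001 -1.   ] z yaw deg -1.63 shift mm [0.2 0.9 0. ] t 18.0 F [ 0.42 -0.78  8.08] gap 0.153 q6 -0.17
```

Call:
arm_command:
  series:
    - [[-1,0,0,0],[-1,0,0,0],[-1,0,0,0],[0,0,0,0],[0,0,0,0]]

```text
t: 18.5
tcp_pos: [0.6304, -0.0109, 0.0467]
tool_rot: [0.01, 0.705, -0.01, 0.709]
force: [1.8, -0.6, 4.9]
finger_gap: 0.151
```

Call:
arm_command:
  series:
    - [[-0.7,0,0,0],[-0.7,0,0,0],[0,0,0,0],[0,0,0,0]]

```text
t: 18.9
tcp_pos: [0.6292, -0.0107, 0.0476]
tool_rot: [0.01, 0.706, -0.01, 0.708]
force: [2.6, -0.3, 4.3]
finger_gap: 0.147
```

```bash
python3 -c "
from h import *
feel()"
```

```text
F/T/pos [ 3.1900e+00 -9.7000e-01  3.9200e+00 -1.4000e-01 -7.4000e-01 -3.0000e-02
  6.2887e+02 -1.0680e+01  4.7500e+01]
tcp [ 0.6288 -0.0107  0.0475] toolx [ 0.001 -0.    -1.   ] z yaw deg -1.6 shift mm [3.5 0.7 1.8] t 19.1 F [ 2.81 -1.13  3.61] gap 0.152 q6 -0.17
```

Call:
arm_command:
  series:
    - [[0,0,0.6,0],[0,0,0.6,0],[0,0,0.5,0],[0,0,0,0],[0,0,0,0]]

```text
t: 19.6
tcp_pos: [0.6288, -0.0106, 0.0472]
tool_rot: [0.01, 0.708, -0.01, 0.706]
force: [2.2, -1.0, 5.6]
finger_gap: 0.154
```

```bash
python3 -c "
from h import *
feel()"
```

```text
F/T/pos [ 1.1500e+00 -1.3800e+00  5.2600e+00 -2.4000e-01 -3.8000e-01  1.0000e-02
  6.2883e+02 -1.0630e+01  4.7220e+01]
tcp [ 0.6288 -0.0106  0.0472] toolx [-0.003  0.    -1.   ] z yaw deg -1.59 shift mm [3.2 0.7 1.8] t 19.8 F [ 1.09 -1.49  5.12] gap 0.148 q6 -0.17
```

Call:
arm_command:
  series:
    - [[-0.6,0,0,0],[-0.6,0,0,0],[0,0,0,0],[0,0,0,0]]

```text
t: 20.2
tcp_pos: [0.6289, -0.0106, 0.0482]
tool_rot: [0.01, 0.708, -0.01, 0.706]
force: [-0.0, -1.7, 2.3]
finger_gap: 0.149
```

```bash
python3 -c "
from h import *
feel(); s=status.sense(); print(s['q'].round(4),s['tau'].round(2))"
```

```text
F/T/pos [-1.1100e+00 -1.7300e+00  3.1700e+00 -3.7000e-01  3.0000e-02 -2.0000e-02
  6.2892e+02 -1.0530e+01  4.8210e+01]
tcp [ 0.629  -0.0104  0.0483] toolx [-0.002  0.    -1.   ] z yaw deg -1.6 shift mm [4.3 0.5 1.6] t 20.4 F [-1.27 -1.26  4.35] gap 0.153 q6 -0.17
[-1.9390e-01  7.2660e-01  1.5345e+00 -2.0000e-04  8.8300e-01 -1.6580e-01] [ 9.600e-01 -4.537e+01 -1.232e+01  3.900e-01 -1.300e-01 -2.000e-02]
```

Call:
arm_command:
  series:
    - [[-0.5,0,-0.2,0],[-0.4,0,-0.2,0],[0,0,0,0],[0,0,0,0]]

```text
t: 20.8
tcp_pos: [0.629, -0.0104, 0.0487]
tool_rot: [0.01, 0.708, -0.01, 0.706]
force: [0.1, -1.7, -4.0]
finger_gap: 0.153
```

```bash
python3 -c "
from h import *
feel()"
```

```text
F/T/pos [-6.4000e-01 -1.1800e+00 -4.6300e+00 -3.0000e-01 -1.7000e-01 -2.0000e-02
  6.2897e+02 -1.0370e+01  4.8710e+01]
tcp [ 0.629  -0.0104  0.0487] toolx [-0.002  0.    -1.   ] z yaw deg -1.6 shift mm [4.7 0.4 1.6] t 21.0 F [-0.45 -0.91 -5.24] gap 0.146 q6 -0.17
```

Call:
arm_command:
  series:
    - [[0.5,0,0,0],[0,0,0,0],[0,1,0,0],[0,1.5,0,0],[0,1.5,0,0],[0,1.5,0,0],[0,1.5,0,0],[0,1.5,0,0]]

```text
t: 21.8
tcp_pos: [0.6297, -0.0037, 0.0487]
tool_rot: [0.009, 0.707, -0.011, 0.707]
force: [-0.7, -5.7, -5.8]
finger_gap: 0.157
```

```bash
python3 -c "
from h import *
feel(2)"
```

```text
F/T/pos [-1.5200e+00 -6.3800e+00 -4.8800e+00 -1.1200e+00 -0.0000e+00 -1.0000e-02
  6.2976e+02 -3.4700e+00  4.8770e+01]
tcp [ 0.6298 -0.0035  0.0488] toolx [-0.    -0.002 -1.   ] z yaw deg -1.56 shift mm [ 4.8 -6.5  1. ] t 21.9 F [-1.28 -6.   -4.6 ] gap 0.154 q6 -0.15
```

Call:
arm_command:
  series:
    - [[0.4,1.5,0,0],[0.4,1.5,0,0],[0,2,0,0],[0,2,0,0],[0,2,0,0],[0,2,0,0],[0,2,0,0],[0,2,0,0]]

```text
t: 22.7
tcp_pos: [0.631, 0.013, 0.0487]
tool_rot: [0.01, 0.707, -0.01, 0.708]
force: [0.4, -3.9, 0.4]
finger_gap: 0.152
```

```bash
python3 -c "
from h import *
feel(2)"
```

```text
F/T/pos [ 5.6000e-01 -3.0300e+00  2.1000e-01 -7.1000e-01 -1.7000e-01  0.0000e+00
  6.3102e+02  1.3380e+01  4.8700e+01]
tcp [0.631  0.0134 0.0487] toolx [ 0.002  0.    -1.   ] z yaw deg -1.59 shift mm [  4.7 -23.4   0.2] t 22.8 F [ 0.56 -3.01  0.73] gap 0.153 q6 -0.13
```

Call:
arm_command:
  series:
    - [[0,2,0,0],[0,2,0,0],[0,1.5,0,0],[0,1.5,0,0],[0,1,0,0],[0,1,0,0]]

```text
t: 23.4
tcp_pos: [0.6308, 0.0221, 0.0484]
tool_rot: [0.01, 0.707, -0.01, 0.707]
force: [-0.6, -2.5, 4.1]
finger_gap: 0.148
```

Call:
arm_command:
  series:
    - [[0,0.8,0,0],[0,0.8,0,0],[0,0.8,0,0],[0,0.8,0,0]]

```text
t: 23.8
tcp_pos: [0.6307, 0.0252, 0.0482]
tool_rot: [0.01, 0.707, -0.01, 0.707]
force: [0.3, -2.2, 3.5]
finger_gap: 0.156
```

Call:
arm_command:
  series:
    - [[0,0.8,0,0],[0,0.8,0,0],[0,0.8,0,0],[0,0.8,0,0]]

```text
t: 24.2
tcp_pos: [0.6307, 0.0284, 0.0482]
tool_rot: [0.01, 0.707, -0.01, 0.707]
force: [0.2, -2.5, 3.6]
finger_gap: 0.152
```

Call:
arm_command:
  series:
    - [[-0.3,0.6,0,0],[0,0.6,0,0],[0,0.6,0,0],[0,0.6,0,0]]

```text
t: 24.6
tcp_pos: [0.6307, 0.0308, 0.0485]
tool_rot: [0.01, 0.707, -0.01, 0.707]
force: [-0.1, -3.1, 3.8]
finger_gap: 0.158
```

Call:
arm_command:
  series:
    - [[0,0.5,0,0],[0,0.5,0,0],[0,0.5,0,0]]

```text
t: 24.9
tcp_pos: [0.6308, 0.0323, 0.0485]
tool_rot: [0.01, 0.707, -0.01, 0.707]
force: [-0.1, -2.2, 3.5]
finger_gap: 0.151
```

Call:
arm_command:
  series:
    - [[0,0.5,0,0],[0,0.5,0,0],[0,0.5,0,0]]

```text
t: 25.2
tcp_pos: [0.6309, 0.0337, 0.0485]
tool_rot: [0.01, 0.707, -0.01, 0.707]
force: [-0.7, -3.3, 2.2]
finger_gap: 0.151
```

Call:
arm_command:
  series:
    - [[-0.3,0.4,0,0],[0,0.4,0,0],[0,0.4,0,0]]

```text
t: 25.5
tcp_pos: [0.6309, 0.0347, 0.0487]
tool_rot: [0.01, 0.707, -0.01, 0.707]
force: [0.9, -2.9, 2.0]
finger_gap: 0.15
```

Call:
arm_command:
  series:
    - [[0,0.4,0,0],[0,0.4,0,0],[0,0.4,0,0]]

```text
t: 25.8
tcp_pos: [0.6308, 0.036, 0.0486]
tool_rot: [0.01, 0.707, -0.01, 0.707]
force: [0.5, -3.8, 0.9]
finger_gap: 0.15
```

Call:
arm_command:
  series:
    - [[0,0.4,0,0],[0,0.4,0,0],[0,0.4,0,0]]

```text
t: 26.1
tcp_pos: [0.6308, 0.0372, 0.0486]
tool_rot: [0.01, 0.707, -0.01, 0.707]
force: [0.4, -3.6, 1.0]
finger_gap: 0.156
```

Call:
arm_command:
  series:
    - [[0,0.4,0,0],[0,0.4,0,0],[0,0,0,0]]

```text
t: 26.4
tcp_pos: [0.6309, 0.0381, 0.0487]
tool_rot: [0.01, 0.707, -0.01, 0.707]
force: [0.1, -3.9, 0.0]
finger_gap: 0.151
```

Call:
arm_command:
  series:
    - [[0,0.4,0,0],[0,0.4,0,0],[0,0,0,0]]

```text
t: 26.7
tcp_pos: [0.6308, 0.0384, 0.0486]
tool_rot: [0.009, 0.707, -0.01, 0.707]
force: [-0.4, -5.5, -1.2]
finger_gap: 0.152
```

```bash
python3 -c "
from h import *
feel(3)"
```

```text
F/T/pos [-7.0000e-02 -5.8500e+00 -6.0000e-01 -1.0900e+00 -7.0000e-02 -2.0000e-02
  6.3084e+02  3.8360e+01  4.8650e+01]
tcp [0.6308 0.0384 0.0486] toolx [-0.001 -0.001 -1.   ] z yaw deg -1.59 shift mm [  4.7 -48.4   1.1] t 26.85 F [-0.85 -5.92 -1.01] gap 0.153 q6 -0.09
```

Call:
arm_command:
  series:
    - [[0,0.4,0,0],[0,0,0,0]]

```text
t: 27.05
tcp_pos: [0.6309, 0.0384, 0.0487]
tool_rot: [0.009, 0.707, -0.01, 0.707]
force: [-0.3, -6.0, -1.0]
finger_gap: 0.151
```

```bash
python3 -c "
from h import *
feel(3)"
```

```text
F/T/pos [-7.1000e-01 -6.4000e+00 -3.9000e-01 -1.2200e+00 -6.0000e-02  1.0000e-02
  6.3086e+02  3.8390e+01  4.8670e+01]
tcp [0.6308 0.0384 0.0487] toolx [-0.001 -0.001 -1.   ] z yaw deg -1.58 shift mm [  4.7 -48.4   1.1] t 27.2 F [-0.34 -6.46 -0.41] gap 0.159 q6 -0.09
```

Call:
arm_command:
  series:
    - [[0,-0.3,0,0],[0,-0.3,0,0],[0,0,0,0],[0,0,0,0]]

```text
t: 27.6
tcp_pos: [0.6308, 0.0384, 0.0487]
tool_rot: [0.01, 0.707, -0.01, 0.707]
force: [-0.6, -4.9, -0.5]
finger_gap: 0.151
```

Call:
arm_command:
  series:
    - [[0,0,0,0],[0,0,0,0],[0,0,0,0],[0,0,0,0],[0,0,0,0],[0,0,0,0]]
  jaw: 40

```text
t: 28.2
tcp_pos: [0.6311, 0.0389, 0.0489]
tool_rot: [0.01, 0.707, -0.01, 0.707]
force: [-0.3, -0.9, 0.2]
finger_gap: 0.399
```

```bash
python3 -c "
from h import *
feel(2)"
```

```text
F/T/pos [-1.1700e+00 -8.3000e-01 -1.6000e-01 -3.0000e-02  1.0000e-02  1.0000e-02
  6.3105e+02  3.8830e+01  4.8830e+01]
tcp [0.631  0.0388 0.0488] toolx [-0.  0. -1.] z yaw deg -1.61 shift mm [  4.8 -48.8   0.9] t 28.3 F [-0.95 -0.97  0.13] gap 0.398 q6 -0.09
```

Call:
arm_command:
  series:
    - [[-10,0,0,0],[-15,0,0,0],[-20,0,0,0],[-25,0,0,0],[-25,0,0,0],[-20,0,0,0],[0,-20,0,0],[0,-20,0,0],[0,0,0,0],[0,0,0,0]]

```text
t: 29.3
tcp_pos: [0.6301, -0.0014, 0.1649]
tool_rot: [0.01, 0.707, -0.01, 0.707]
force: [0.2, -0.4, -0.0]
finger_gap: 0.402
```

```bash
python3 - <<'E'
from h import *
delta([.63,.04,.1]); c=cam('wrist'); im=snapshot('wrist'); print(proj(c,[.6315,.04,.1])); sc=snapshot('scene'); save('end_w.png',im); save('end_s.png',sc)
u=proj(cam('scene'),[.6315,.04,.09]).astype(int); print(u)
a=im[20:320,90:470]; b=cv2.resize(sc[u[1]-35:u[1]+40,u[0]-50:u[0]+45],(380,300),interpolation=cv2.INTER_CUBIC)
save('final.png',np.hstack([a,b]))
E
```

```text
tcp [ 0.6301 -0.0014  0.1649] toolx [ 0.001  0.    -1.   ] z yaw deg -1.67 shift mm [64.9 41.3 -1.4] t 29.3 F [ 0.2  -0.38 -0.02] gap 0.402 q6 -0.15
[277.53935841 157.92862748]
[244 231]
```

View pics/final.png

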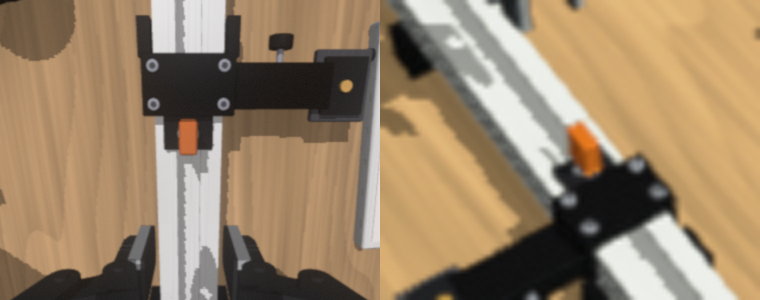

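The nut stands upright in the slot, turned across it, with its collar butted square against the foot side of the bracket (grip at crop (187,137), bracket edge at row 117). The robot is clear of it, so I'll hand the job in.

```bash
python3 -c "
from h import *
print(ticket.sign_off())"
```

```text
the job is handed in; nothing more can be done
None
```

The smaller stop nut is fitted in the column slot as the drop stop, with its collar resting against the foot side of the bracket. The job is handed in at about 29 s of the 56 s.

- **Insertion and turn:** I lowered the nut lengthwise about 60 mm from the bracket and pressed it to about 8.5 N of spring (about 22 mm deep). I turned it 90° clockwise with almost no side force. Letting it rise, an upward pull read about 5 N, so the grooves had caught the lips.
- **Slide:** It mostly ran at 2–4 N. It then stopped dead at TCP y = 38.4 mm with the force rising to about 6.4 N, of which I put about 2–3 N on the bracket (estimate). I eased off before opening the jaws.
- **Last check:** The final wrist and scene pictures show the nut upright, turned across the slot, its collar square against the bracket, with the gripper clear. I did not check the other loose objects one by one against the start.

**What went wrong or disagreed:**
- **First grasp missed:** The fingertips sit about 25 mm higher than the stated TCP suggests, so they shut above the grip. The nut was not disturbed, and I regripped it lower.
- **Arm drift:** The arm stuck and slipped by about 2 mm sideways while I raised the nut, giving a brief side force of about 3 N.
- **Pull on the lips:** The first 7 mm of the slide was done while still pulling up about 5 N, with about 6 N of slide force, until I lowered the hand.

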